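Put the hole saws back in their seats

ROBOT

A 6-joint arm with a two-finger parallel gripper is mounted at the origin on the work surface. World frame = base frame: x ahead of the robot, y to its left, z up, the work surface at z = 0. Lengths are in m, angles in rad, forces in N, time in s.
With the tool pointing down it reaches from about 0.3 to 0.875 m from the base axis. Payload 4.2 kg.
Tool frame: the origin (TCP) lies between the finger pads; the fingertips stand 17 mm ahead of it and the grasp point (between the pads) lies 2 mm behind it; z points along the fingers, y is the line along which they close (so a half turn about z gives the same grasp; the last joint's range is limited). The gripper opens to 85 mm and grips with 20 to 120 N. Pads are 22 mm wide; open, the fingers measure 114 mm over their backs; the gripper's body (76 mm by 85 mm) begins 54 mm behind the grasp point. The pads swing forward as they close: fully open they stand 13 mm farther back than shut.
Start: joints at [-1.319, 0.32, 1.565, -0, 1.257, -0.02], TCP at [0.154, -0.554, 0.248] pointing down, gripper open.
Joint ranges: [-3.11, 3.11], [-0.84, 2.01], [0.21, 2.61], [-1.34, 4.49], [0.05, 2.63], [-2.56, 2.56]. Speed limits (rad/s): [2.57, 2.57, 3.14, 3.14, 3.14, 3.14].

INTERFACE

Orientations are given as a rotation vector (axis times angle).
In Python, from plant import ctrl gives the robot as it stands. Calls block until the motion is done:
- ctrl.goto(position, orientation): joint-space move of the TCP to a pose.
- ctrl.move_l(position, ori=None, rate=0.15, max_force=None): straight line of the TCP; ori=None keeps the orientation; rate is the mean speed in m/s. With max_force (N) it stops when the force on the tool has changed by that much, and returns True; else False.
- ctrl.set_joints(angles): joint-space move.
- ctrl.set_gripper(opening, force=None): finger opening in m; force is the grip in N (None keeps the last); returns when the fingers have stopped.
- ctrl.pause(seconds).
- ctrl.ik(position, orientation): joint angles nearest the present ones, or None.
- ctrl.camera(name): name is "scene" or "top" or "wrist"; returns the picture (400x640x3 uint8, blue, green, red); there is no depth.
- ctrl.calibration(name): a dict with "camera_matrix" (3x3 intrinsics, pixels), "distortion" ([k1, k2, p1, p2, k3] as OpenCV has them; the pictures are not rectified), "rvec" (rotation vector, rad) and "tvec" (3), from world to camera coordinates, as OpenCV has them. Camera axes: x right, y down, z forward; pixel columns grow to the right and rows downward; lengths in m; the calibration is good to about 2 mm. A picture is of the moment at which its call begins: read the wrist's pose just before it. calibration takes no time and is no camera call; for the wrist camera it gives the pose at the moment of the call.
A pose or a line that the arm cannot do raises ctrl.IKError and nothing moves.
- ctrl.close_job(): hands the job in; it is judged then, once.
Readings, each from a call of its own:
- ctrl.get_time_s(): time.
- ctrl.get_q(): joint angles.
- ctrl.get_joint_vel(): joint speeds.
- ctrl.get_joint_efforts(): joint torques, N m.
- ctrl.get_eef_pos(): TCP position.
- ctrl.get_tcp_rot(): TCP orientation.
- ctrl.get_ft_force(): force on the tool from outside, world axes, zero at the start.
- ctrl.get_torque(): the same for the moment, N m.
- ctrl.get_width(): finger opening in m.
- ctrl.get_grasp_force(): force on a finger pad.
Only numpy, scipy, OpenCV 4.12 (cv2) and the standard library are available. Lean on these libraries where they do the work, as an engineer would, in place of code of your own. Each camera call takes 0.05 s, during which the arm holds its last target. There are 200 camera calls.

TASK

Put the four hole saws away: stand each one, teeth down and shank up, fully down in the plywood seat whose round recess matches its diameter. One of them is wedged between two screw cartons in the small crate: draw it out and leave the cartons in their places. Do not let any hole saw fall over.

Things in the scene. Friction and masses are not known exactly. Their poses are not given: they have to be found in the camera images.
- saw30_mid (a point): Smallest hole saw, dark steel, loose, 100 g, teeth down: round cup 30 mm across, 40 mm high; on it a collar 20 mm across, 5 mm high; then the upright round shank to grip, 11 mm across, 45 to 90 mm above the teeth. Stands on the bench. Point: on its axis, half-way up (45 mm above the teeth, foot of the shank); z up the shank.
- saw44_mid (a point): Second smallest hole saw, dark steel, loose, 170 g, teeth down: round cup 44 mm across, 40 mm high; on it a collar 20 mm across, 5 mm high; then the upright round shank to grip, 11 mm across, 45 to 90 mm above the teeth. Wedged in the crate between two cartons and the crate's long walls; comes out straight up. Point: on its axis, half-way up (45 mm above the teeth, foot of the shank); z up the shank.
- saw58_mid (a point): Second largest hole saw, dark steel, loose, 250 g, teeth down: round cup 58 mm across, 40 mm high; on it a collar 20 mm across, 5 mm high; then the upright round shank to grip, 11 mm across, 45 to 90 mm above the teeth. Stands on the bench. Point: on its axis, half-way up (45 mm above the teeth, foot of the shank); z up the shank.
- saw72_mid (a point): Largest hole saw, dark steel, loose, 340 g, teeth down: round cup 72 mm across, 40 mm high; on it a collar 20 mm across, 5 mm high; then the upright round shank to grip, 11 mm across, 45 to 90 mm above the teeth. Stands on the bench. Point: on its axis, half-way up (45 mm above the teeth, foot of the shank); z up the shank.
- seat30_hole0 (a point): Seat for the 30 mm hole saw: a fixed plywood block 54 x 54 x 22 mm high lying on the bench with one round blind recess 40 mm in diameter and 14 mm deep (flat dark-stained floor 8 mm above the bench). This point is the centre of the recess at the block's top face; z up, x and y along the block's sides. A saw standing in it has its half-way point 31 mm above this point.
- seat44_hole0 (a point): Seat for the 44 mm hole saw: a fixed plywood block 68 x 68 x 22 mm high lying on the bench with one round blind recess 54 mm in diameter and 14 mm deep (flat dark-stained floor 8 mm above the bench). This point is the centre of the recess at the block's top face; z up, x and y along the block's sides. A saw standing in it has its half-way point 31 mm above this point.
- seat58_hole0 (a point): Seat for the 58 mm hole saw: a fixed plywood block 82 x 82 x 22 mm high lying on the bench with one round blind recess 68 mm in diameter and 14 mm deep (flat dark-stained floor 8 mm above the bench). This point is the centre of the recess at the block's top face; z up, x and y along the block's sides. A saw standing in it has its half-way point 31 mm above this point.
- seat72_hole0 (a point): Seat for the 72 mm hole saw: a fixed plywood block 96 x 96 x 22 mm high lying on the bench with one round blind recess 82 mm in diameter and 14 mm deep (flat dark-stained floor 8 mm above the bench). This point is the centre of the recess at the block's top face; z up, x and y along the block's sides. A saw standing in it has its half-way point 31 mm above this point.
- carton_a_mid (a point): Cardboard carton of screws, 44.5 x 40 x 42 mm high, 250 g, loose, packed against the 44 mm hole saw at the +y end of a fixed open wooden crate (57.5 x 137 mm, 37 mm high, walls 6 mm, inner floor 6 mm above the bench; long side roughly along world y). Stays where it is. Point: its centre; z up.
- carton_b_mid (a point): Cardboard carton of screws, 44.5 x 40 x 42 mm high, 250 g, loose, packed against the 44 mm hole saw at the -y end of a fixed open wooden crate (57.5 x 137 mm, 37 mm high, walls 6 mm, inner floor 6 mm above the bench; long side roughly along world y). Stays where it is. Point: its centre; z up.
Mind the look-alikes: they are no part of the job. What is shaped like the part that bears saw72_mid but pink or turquoise is not meant.

How it is judged:
At the end, for the whole second after the job is handed in: Each hole saw stands upright (within 0.12 rad) on the floor of the recess of its own seat (half-way point within 10 mm of the recess axis and less than 36 mm above the block's top), at rest and released; both cartons within 30 mm of where they started (horizontal distance between saw30_mid and seat30_hole0 below 0.01 m and z of saw30_mid in the frame of seat30_hole0 below 0.036 m and angle between each of saw30_mid, saw44_mid, saw58_mid, saw72_mid's own z axis and vertical below 0.12 rad and linear speed of each of saw30, saw44, saw58, saw72 below 0.03 m/s and horizontal distance between saw44_mid and seat44_hole0 below 0.01 m and z of saw44_mid in the frame of seat44_hole0 below 0.036 m and horizontal distance between saw58_mid and seat58_hole0 below 0.01 m and z of saw58_mid in the frame of seat58_hole0 below 0.036 m and horizontal distance between saw72_mid and seat72_hole0 below 0.01 m and z of saw72_mid in the frame of seat72_hole0 below 0.036 m and distance of each of carton_a_mid, carton_b_mid from where it was at the start of the episode below 0.03 m); the robot touches nothing.
It fails at once if a carton is shifted by more than 30 mm (distance of any of carton_a_mid, carton_b_mid from where it was at the start of the episode above 0.03 m).
It fails at once if a hole saw falls over (angle between any of saw30_mid, saw44_mid, saw58_mid, saw72_mid's own z axis and vertical above 0.9 rad).
It also fails if it takes over 115 s, if anything falls off the work surface, if the arm or the gripper's body presses on something with over 40 N, if the wrist force passes 120 N, or if a joint passes its speed limit or range.

## Working session

There is one attempt and no reset: what is moved stays moved. The work goes in short steps, each a Python script; the robot and the scene stay as the last script left them, time stands still between calls to the robot, and variables do not carry over. Pictures are saved under pics/ and viewed, at most 14 in all, crops included, and the job is handed in when it is done.

```bash
mkdir -p pics
python3 - <<'E'
from plant import ctrl
import cv2
for n in("top","scene"):
    cv2.imwrite(f"pics/{n}0.png",ctrl.camera(n)); c=ctrl.calibration(n); print(n,c)
print(ctrl.get_tcp_rot(),ctrl.get_time_s())
E
```

```text
top {'camera_matrix': array([[370.67567408,   0.        , 321.57815836],
       [  0.        , 370.67567408, 201.91131056],
       [  0.        ,   0.        ,   1.        ]]), 'distortion': array([-0.01574341,  0.        ,  0.        ,  0.        ,  0.        ]), 'rvec': array([ 1.9095716 , -2.31316028,  0.23325463]), 'tvec': array([0.0621361 , 0.59367949, 0.87986576])}
scene {'camera_matrix': array([[456.17641069,   0.        , 317.28205062],
       [  0.        , 456.17641069, 202.90681714],
       [  0.        ,   0.        ,   1.        ]]), 'distortion': array([-0.11018542,  0.        ,  0.        ,  0.        ,  0.        ]), 'rvec': array([ 2.39547552,  0.79172259, -0.26924763]), 'tvec': array([-0.44222477, -0.27010573,  1.41778508])}
[-3.11107629e+00 -4.25418450e-01  3.39207210e-04] 0.1
```

View pics/top0.png

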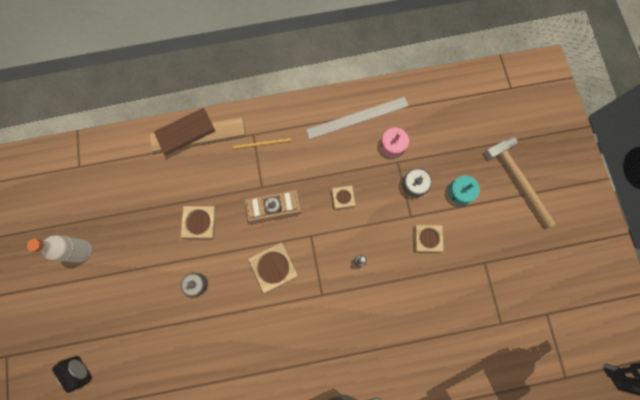

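View pics/scene0.png

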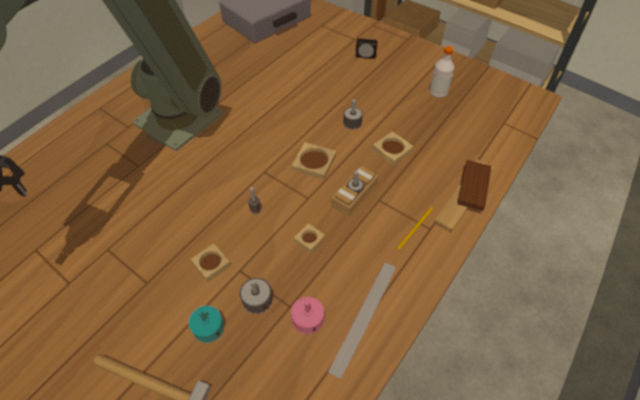

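The top view shows the saws at about px (360,261) for 30, (273,204) for 44 in the crate, (193,285) for 58 and (417,182) for 72 (grey, between pink and turquoise). The seats are at (344,197) for 30, (429,238) for 44, (198,222) for 58 and (273,267) for 72. I'll do a coarse localisation, then look from the wrist.

```bash
cat > h.py <<'E'
from plant import ctrl
import cv2, numpy as np
from scipy.spatial.transform import Rotation as R
def cast(c,px,z):
    px=np.array(px,float).reshape(-1,1,2)
    u=cv2.undistortPoints(px,c["camera_matrix"],c["distortion"])[:,0]
    M=R.from_rotvec(np.ravel(c["rvec"])).as_matrix(); o=-M.T@np.ravel(c["tvec"])
    d=np.c_[u,np.ones(len(u))]@M
    return (o+d*((z-o[2])/d[:,2])[:,None])
def proj(c,p):
    return cv2.projectPoints(np.array(p,float).reshape(-1,1,3),c["rvec"],c["tvec"],c["camera_matrix"],c["distortion"])[0][:,0]
def down(yaw): # tool z down, tool x at yaw in the world
    return (R.from_euler("z",yaw)*R.from_rotvec([np.pi,0,0])).as_rotvec()
E
python3 - <<'E'
from h import *
c=ctrl.calibration("top")
for n,p,z in [("s30",(360,261),.05),("s44",(273,204),.046),("s58",(193,285),.04),("s72",(417,182),.04),("h30",(344,197),.015),("h44",(429,238),.015),("h58",(198,222),.015),("h72",(273,267),.015),("carA",(255,207),.048),("carB",(291,201),.048)]:
    w=cast(c,p,z)[0]; print(n,w.round(3),np.hypot(*w[:2]).round(3))
w=ctrl.calibration("wrist"); M=R.from_rotvec(np.ravel(w["rvec"])).as_matrix(); o=-M.T@np.ravel(w["tvec"])
T=R.from_rotvec(ctrl.get_tcp_rot()).as_matrix()
print("cam in tool",T.T@(o-ctrl.get_eef_pos()),"axis",T.T@M[2],"xaxis",T.T@M[0]); print(w["camera_matrix"],w["distortion"], T)
E
```

```text
s30 [ 0.431 -0.117  0.05 ] 0.447
s44 [0.616 0.072 0.046] 0.62
s58 [0.452 0.302 0.04 ] 0.544
s72 [ 0.604 -0.308  0.04 ] 0.678
h30 [ 0.606 -0.114  0.015] 0.617
h44 [ 0.456 -0.31   0.015] 0.552
h58 [0.613 0.278 0.015] 0.673
h72 [0.46  0.102 0.015] 0.471
carA [0.617 0.119 0.048] 0.628
carB [0.615 0.025 0.048] 0.615
cam in tool [ 0.08032952 -0.00027868 -0.12504212] axis [-0.31197355 -0.00142981  0.95008971] xaxis [-9.69860605e-04  9.99998826e-01  1.18644902e-03]
[[297.28654006   0.         319.57096441]
 [  0.         297.28654006 203.61591003]
 [  0.           0.           1.        ]] [-0.02746276  0.          0.          0.          0.        ] [[ 9.63289054e-01  2.68466043e-01 -4.26026764e-04]
 [ 2.68466381e-01 -9.63287854e-01  1.52082677e-03]
 [-2.09606278e-06 -1.57936964e-03 -9.99998753e-01]]
```

Run:
```python
from h import *
import pickle
for i,y in enumerate((-.21,.17)):
    ctrl.goto([.5,y,.22],down(0)); ctrl.pause(.3)
    c=ctrl.calibration("wrist"); im=ctrl.camera("wrist")
    cv2.imwrite(f"pics/w{i}.png",im); pickle.dump(c,open(f"w{i}.pkl","wb"))
print(ctrl.get_time_s(),ctrl.get_q())
```

```text
3.9917 [ 3.04949239e-01  2.66559160e-01  1.71576900e+00 -9.09592424e-05
  1.15925204e+00  1.87672360e+00]
```

View pics/w0.png

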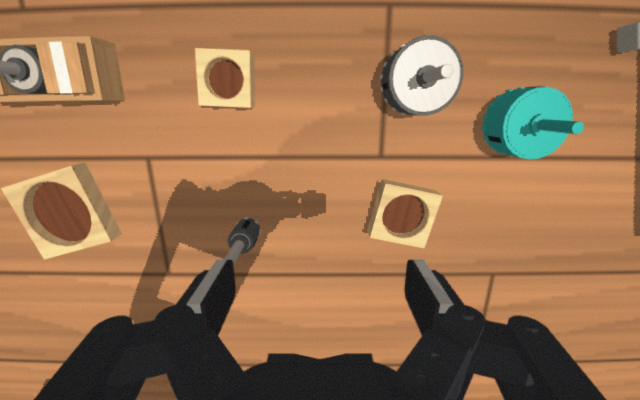

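View pics/w1.png

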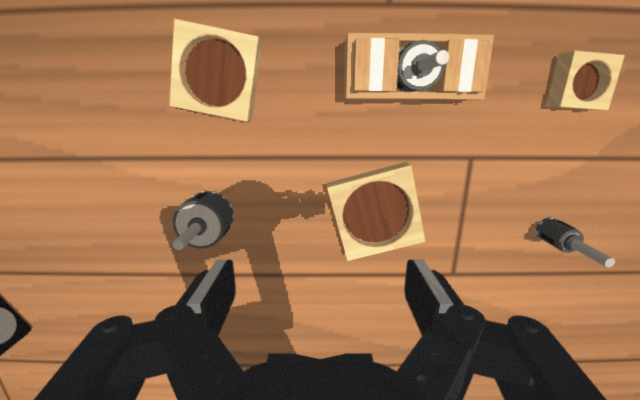

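Wrist views: w0 shows saw72 (disc ~(428,76), tip (446,71)), seat30 (226,78) and seat44 (405,213). w1 shows seat58 (215,72), seat72 (377,211), saw44 (tip 443,57), saw58 (tip ~180,243) and saw30 (tip ~609,262). Next I'll get the rims by mask and the shank tips from a magnified crop.

Run:
```python
from h import *
import pickle
im=[cv2.imread(f"pics/w{i}.png") for i in(0,1)]; C=[pickle.load(open(f"w{i}.pkl","rb")) for i in(0,1)]
for n,i,p,d in [("h30",0,(226,78),40),("h44",0,(405,213),54),("h58",1,(215,72),68),("h72",1,(377,211),82),("h72",0,(62,212),82)]:
    hsv=cv2.cvtColor(im[i],cv2.COLOR_BGR2HSV)
    pale=cv2.inRange(hsv,(14,60,150),(35,160,255))
    inv=cv2.medianBlur(255-pale,3)
    nl,lab,st,ce=cv2.connectedComponentsWithStats(inv,connectivity=4); k=lab[p[1],p[0]]
    cnt=max(cv2.findContours((lab==k).astype(np.uint8),0,cv2.CHAIN_APPROX_NONE)[0],key=cv2.contourArea)
    w=cast(C[i],cnt.reshape(-1,2),.022)[:,:2].astype(np.float32)
    e=cv2.fitEllipse(w*1000)
    print(n,i,"area",st[k][4],"ellipse",np.round(e[0],1),np.round(e[1],1),"want",d,"seat pix hsv",hsv[p[1],p[0]])
crops=[]
for i,x,y in [(0,428,76),(1,425,64),(1,200,225),(1,585,245)]:
    x0=min(max(x-40,0),560);y0=max(y-36,0); a=cv2.resize(im[i][y0:y0+72,x0:x0+80],None,fx=5,fy=4.1666667,interpolation=cv2.INTER_NEAREST)
    a=cv2.resize(im[i][y0:y0+72,x0:x0+80],(400,300),interpolation=cv2.INTER_NEAREST)
    print("origin",i,x0,y0); crops.append(a)
cv2.imwrite("pics/crops.png",np.vstack([np.hstack(crops[:2]),np.hstack(crops[2:])]))
```

```text
h30 0 area 1113 ellipse [ 608.2 -114. ] [34.2 38.1] want 40 seat pix hsv [ 10 153 125]
h44 0 area 1431 ellipse [ 459.4 -309.3] [48.7 51.9] want 54 seat pix hsv [ 10 152 121]
h58 1 area 3357 ellipse [614.4 275.6] [60.4 65.3] want 68 seat pix hsv [ 10 156 124]
h72 1 area 3373 ellipse [462.6 103. ] [74.6 80. ] want 82 seat pix hsv [ 10 149 128]
h72 0 area 2895 ellipse [464.3 100.2] [69.8 81.2] want 82 seat pix hsv [ 10 165 119]
origin 0 388 40
origin 1 385 28
origin 1 160 189
origin 1 545 209
```

View pics/crops.png

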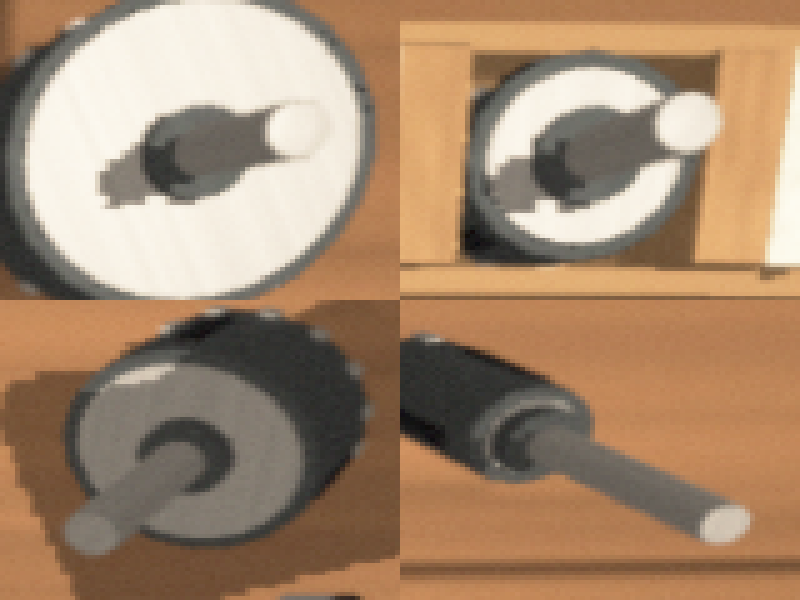

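The tips are the bright or grey end discs. In pixels: s72 (446.9,70.0), s44 (442.1,57.0), s58 (177.5,244.4), s30 (609.5,262.5). I'll cross-check them against the cup discs, then start with saw58.

```bash
cat >> h.py <<'E'
H={"30":(.6085,-.1125),"44":(.458,-.310),"58":(.6145,.2775),"72":(.461,.1025)}
def shot(name):
    c=ctrl.calibration("wrist"); im=ctrl.camera("wrist"); cv2.imwrite(f"pics/{name}.png",im); return c,im
def pick(x,y,base=0.,grip=60,lift=.2):
    ctrl.set_gripper(.05); ctrl.goto([x,y,.16],down(0)); ctrl.move_l([x,y,.068+base],rate=.12,max_force=8)
    ctrl.set_gripper(0,grip); print("z",ctrl.get_eef_pos()[2].round(4),"w",ctrl.get_width(),"F",ctrl.get_grasp_force())
    z=.11+base
    ctrl.move_l([x,y,z],rate=.05); print("pull ft",np.round(ctrl.get_ft_force(),1)); ctrl.move_l([x,y,lift],rate=.2)
    print("w",ctrl.get_width(),"t",ctrl.get_time_s())
def place(x,y,gz=.068,off=(0,0)):
    ctrl.goto([x,y,.18],down(0)); ctrl.move_l([x,y,gz+.030],rate=.15)
    hit=ctrl.move_l([x,y,gz+.008-.002],rate=.03,max_force=6)
    z=ctrl.get_eef_pos()[2]; print("hit",hit,"dz over floor",round(z-gz-.008,4)); return z-gz-.008
def release():
    p=ctrl.get_eef_pos(); ctrl.set_gripper(.04); ctrl.move_l([p[0],p[1],.16],rate=.2); print("t",ctrl.get_time_s())
E
python3 - <<'E'
from h import *
import pickle
C=[pickle.load(open(f"w{i}.pkl","rb")) for i in(0,1)]
S={}
for n,i,t,zt,d,zd in [("30",1,(609.5,262.5),.09,(570.7,240.7),.04),("44",1,(442.1,57),.096,(421.5,65.2),.046),("58",1,(177.5,244.4),.09,(196.5,225),.04),("72",0,(446.9,70),.09,(426.5,75.5),.04)]:
    a=cast(C[i],t,zt)[0]; b=cast(C[i],d,zd)[0]; S[n]=((a+b)/2)[:2]; print(n,a.round(4),b.round(4))
pickle.dump(S,open("S.pkl","wb"))
assert np.abs(cast(C[1],(177.5,244.4),.09)[0][:2]-S["58"]).max()<.004
pick(*S["58"])
ctrl.goto([*H["58"],.2],down(0)); shot("held58")
E
```

```text
30 [ 0.4344 -0.1185  0.09  ] [ 0.4348 -0.1186  0.04  ]
44 [0.6167 0.0759 0.096 ] [0.6168 0.0755 0.046 ]
58 [0.456  0.3055 0.09  ] [0.4554 0.3071 0.04  ]
72 [ 0.6077 -0.3111  0.09  ] [ 0.6082 -0.3119  0.04  ]
z 0.0683 w 0.009572302488753884 F 58.45861494541168
pull ft [ 0.1  0.5 -1.6]
w 0.00920221294605189 t 8.05
```

View pics/held58.png

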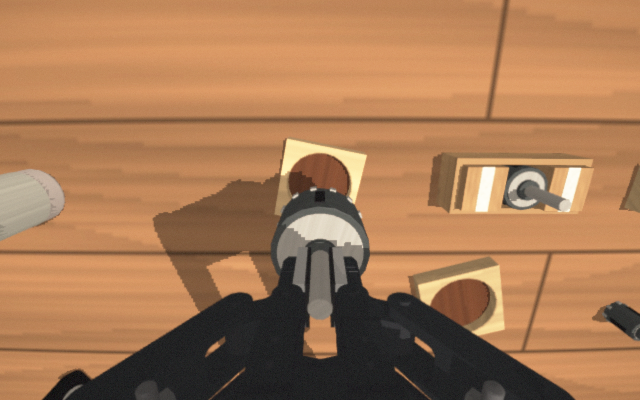

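The saw hangs upright on the axis at (320,245), and seat58 lies behind it at (320,178), centred in the column. Now to place it, then do saw30.

Run:
```python
from h import *
import pickle
S=pickle.load(open("S.pkl","rb"))
d=place(*H["58"])
print("ft",np.round(ctrl.get_ft_force(),1))
if abs(d)<.005:
    release(); 
    pick(*S["44"],base=.006)
    ctrl.goto([.58,-.15,.2],down(0))
    shot("held44"); print(ctrl.get_time_s())
```

```text
hit True dz over floor 0.0004
ft [-0.5 -0.8  3.2]
t 11.4
z 0.0747 w 0.009561335121045091 F 58.38982701301575
pull ft [ 0.5 -0.3  0.4]
w 0.009385257541224011 t 15.3583
16.3167
```

View pics/held44.png

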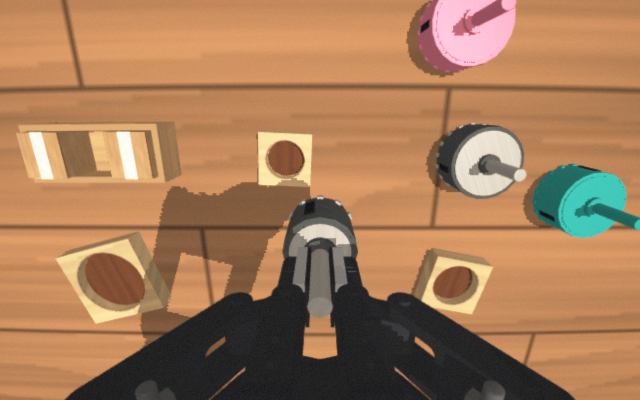

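Saw44 is out and held at (320,235), and both cartons are still in the crate at (40,155) and (128,155). Next I'll place it, then saw30 and saw72.

Run:
```python
from h import *
import pickle
S=pickle.load(open("S.pkl","rb"))
def run(n):
    if abs(place(*H[n]))<.005: release(); return True
if run("44"):
    pick(*S["72"])
    if run("72"):
        pick(*S["30"])
        if run("30"):
            ctrl.set_gripper(.05)
            for i,y in enumerate((-.21,.17)):
                ctrl.goto([.5,y,.22],down(0)); ctrl.pause(.3); shot(f"end{i}")
print(ctrl.get_time_s())
```

```text
hit True dz over floor 0.0007
t 19.4833
z 0.0687 w 0.00929866714379398 F 58.380006551742554
pull ft [ 0.1 -0.3 -4.1]
w 0.009544361043786437 t 23.3417
hit True dz over floor 0.0006
t 27.3167
z 0.0684 w 0.00926224212966808 F 58.364909291267395
pull ft [ 0.1 -0.5 -1.5]
w 0.009301795129788518 t 31.4167
hit True dz over floor 0.0005
t 34.5083
37.5583
```

View pics/end0.png

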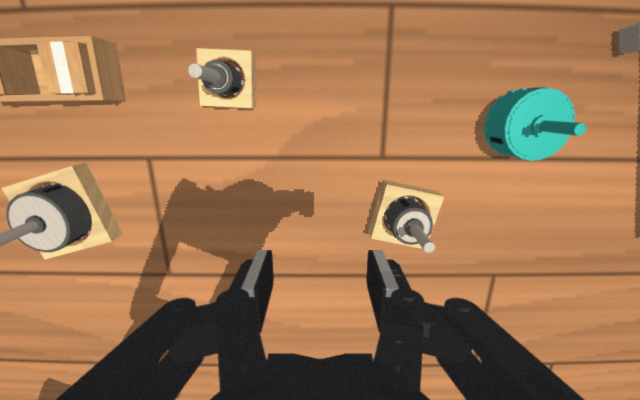

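View pics/end1.png

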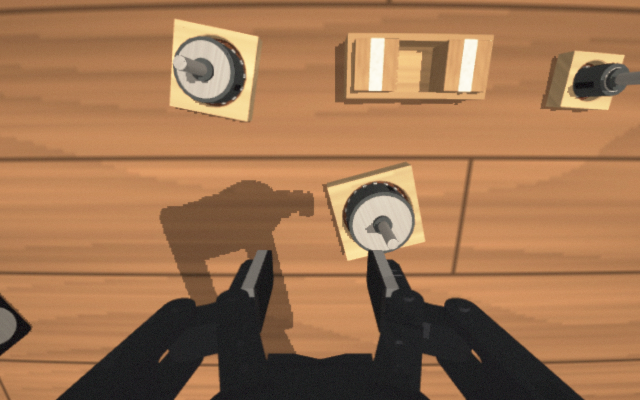

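All four saws stand upright inside their recesses: 30 at (222,76) and 44 at (408,215) in end0, 58 at (208,70) and 72 at (380,215) in end1. Each made contact within 1 mm of its recess floor height, and the cartons are unmoved at (377,65) and (468,65).

```bash
python3 -c "
from plant import ctrl
print(ctrl.close_job())"
```

```text
the job is handed in; nothing more can be done
None
```

All four hole saws stand upright in their matching seats, both cartons stayed in the crate, and the job was handed in at about 38 s; no verdict came back.

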